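# Seat the jog dial of an editing console

## Task

The round metal jog dial has come out of its well and lies on top of the editing console on the desk: with the fingertips, push it across the deck until it drops flat into the round well, without picking it up or pushing it off the console. Once it lies in the well, press it down until the spring plate underneath bottoms out to wake the console, and let it come back up. Leave everything else on the console and the desk where it is.

Things in the scene. Friction and masses are not known exactly. Their poses are not given: they have to be found in the camera images.
- console: editing console, a fixed flat grey slab standing on the desk, 200 (its x) x 300 (its y) x 30 mm high; its top is a level smooth deck 30 mm above the desk with one round well. Origin: centre of its underside; z up. It stands turned by up to about 25 degrees. A row of eight black keys, 4 mm high and 15 mm deep, runs along the far (+x) edge of the deck, x = 75 to 91 mm; otherwise the deck carries only the dial, a nib tin and an eraser
- well (a point): centre of the mouth of the round well, level with the deck (30 mm above the desk), at x = -5 mm, y = 0 of the console and with its axes. The well is 62 mm in diameter with a plain edge flush with the deck; its floor is a black spring plate 8 mm below the deck
- press_plate (a joint): how far the spring plate in the well is pressed, m: 0 = up (its rest), 0.004 = fully down. It takes 2 N to start moving and 6 N to bottom out, and springs back. The seated dial's weight does not move it
- dial: the jog dial, a loose aluminium disc 56 mm in diameter and 13 mm thick with a ribbed edge, 55 to 115 g, lying flat on the deck to the left or right of the well, 75 to 110 mm from it. Origin: centre of its underside; z up, so it is 30 mm above the desk on the deck and 22 mm when seated in the well, where its top then stands 5 mm above the deck (1 mm when pressed fully down). There is 3 mm of play all round it in the well
- nib_tin: bystander: small steel tin, 37 mm in diameter, 22 mm high, loose on the deck on the other side of the well from the dial. Origin: centre of its underside
- eraser: bystander: white eraser in a card sleeve, 20 x 43 x 12 mm, loose on the deck in front of (console -x of) the well. Origin: centre of its underside
- mug: bystander: blue mug on the desk, 80 mm in diameter, 92 mm high. Origin: centre of its underside
- notes: bystander: block of note paper on the desk, 76 x 76 x 25 mm. Origin: centre of its underside
- drive: bystander: black external drive on the desk, 80 x 115 x 18 mm. Origin: centre of its underside
- tumbler: bystander: drinking glass on the desk, 72 mm in diameter, 85 mm high. Origin: centre of its underside
Things that resemble listed ones, but are neither listed nor needed, are in the scene too. Several things have the shape of the dial; the one meant has the colours described above.

How it is judged:
By the outcome, as a careful person would: the job done as asked, in the order asked, and still so for the second after the job is handed in, with the robot touching nothing.
It also fails if it takes over 46 s, if anything falls off the work surface, if the arm or the gripper's body presses on something with over 40 N, if the wrist force passes 120 N, or if a joint passes its speed limit or range.

## Robot

A 7-joint arm with a two-finger parallel gripper is mounted at the origin on the work surface. World frame = base frame: x ahead of the robot, y to its left, z up, the work surface at z = 0. Lengths are in m, angles in rad, forces in N, time in s.
With the tool pointing down it reaches from about 0.35 to 0.9 m from the base axis. Payload 8.1 kg.
Tool frame: the origin (TCP) lies at the very end of the fingers, on their centre line; the grasp point (between the pads) lies 19 mm behind it; x points along the fingers, y is the direction in which the jaws open and shut, and the axes are right-handed (so a half turn about x gives the same grasp; the last joint's range is limited). The gripper opens to 92 mm and grips with 3 to 60 N. Pads are 19 mm wide; open, the fingers measure 130 mm over their backs; the gripper's body (75 mm by 190 mm) begins 47 mm behind the grasp point.
Start: joints at [-1.378, 0.434, 0.025, 1.573, -0.012, 1.134, -0.075], TCP at [0.182, 0.598, 0.192] pointing down, gripper open.
Joint ranges: [-2.62, 2.62], [-0.44, 2.09], [-1.27, 1.32], [0.08, 2.57], [-1.32, 4.46], [0.12, 2], [-2.74, 2.74]. Speed limits (rad/s): [2.22, 2.22, 3.01, 3.01, 3.14, 3.14, 3.14].

## Interface

Orientations are given as a rotation vector (axis times angle).
In Python, from cell import arm gives the robot as it stands.
- The arm moves only by the tool servo_tool, never from a script. Its argument "plan" is a list of rows, each a list of 2 entries, a list of its own where there are three numbers: the shift along the world's x, y, z in cm, then the turn, a rotation vector about the world's x, y, z in degrees. A call has 1 to 12 rows; each row is the pose to reach, as a shift and turn from the pose measured when the call began; what a row does not reach only later rows make up. A row lasts 1/10 s, in which the tool goes at most 50 mm and 8.59 degrees, less where a joint would pass 70% of its speed; a pose out of reach is approached as far as the arm can. A call with a gripper value outside its range is refused whole. "grip" is the opening, from 0 (shut) to 1 (fully open), set as the call begins (left out, the last holds). The fingers move at their own pace and stop on an object; "squeeze" is the grip in N (left out, the last holds). Time passes only in rows, so rows that repeat a pose let the fingers close. It gives the time, the measured TCP pose, the force and the opening at its end, in the units of the state.
- arm.observe(): the state, without advancing time (a new reading comes with each control period).
- arm.get_image(name): name is "side" or "top"; returns a dict with "frame" (384x512x3 uint8, blue, green, red), "fx", "fy", "cx", "cy" (pixels), "D" ([k1, k2, p1, p2, k3] as OpenCV has them; the pictures are not rectified), "position" and "rotation" of the camera in the world. Camera axes: x right, y down, z forward; pixel columns grow to the right and rows downward; lengths in m; the calibration is good to about 2 mm. A picture is of the moment at which its call begins. There is no depth.
- arm.sign_off(): hands the job in, once; it reports no verdict.
Trained networks look in a picture, given as the dict that the camera call returned (one of the last four; its "shot" number tells which), for a name from the list of things; names that differ only in an ending like _2 or _b are one class to them, and where a whole thing is asked for, a point or a joint stands for the part that bears it (a point fixed in the world has none). Each returns a list of dicts, best first, with "score" (0 to 1); they miss things now and then, are a little off and sometimes report something else, mostly with a low value. They report only what shows in the picture. A call takes as long as a camera call. They do not tell look-alikes from the thing itself.
- arm.search_frame(picture, query): "at" ([column, row] in pixels, amid what is visible of it).
- arm.trace(picture, query): "pixels" (384x512 bool, what is visible of it) and "at" ([column, row] in pixels, amid what is visible of it).
The state is a dict: "clock": time; "joints": joint angles; "dq": joint speeds; "joint_efforts": joint torques, N m; "position": TCP position; "ee_rot": TCP orientation; "force": force on the tool from outside, world axes, zero at the start; "ft_torque": the same for the moment, N m; "width": opening from 0.0 (shut) to 1.0 (fully open).
Only numpy, scipy, OpenCV 4.12 (cv2) and the standard library are available. Lean on these libraries where they do the work, as an engineer would, in place of code of your own. Each camera call takes 0.05 s, during which the arm holds its last target.

## Working session

There is one attempt and no reset: what is moved stays moved. The work goes in short steps, Python scripts to look and compute and a tool call to move; the robot and the scene stay as the last step left them, time stands still between calls to the robot, and variables do not carry over. Pictures are saved under pics/ and viewed, and the job is handed in when it is done.

Besides the shell and the picture viewer there is one more tool, called as name([rows], argument=value, ...), one row to a line, values as JSON. servo_tool: Moves the arm, as the interface text tells. Its arguments: {"type":"object","properties":{"plan":{"type":"array","items":{"type":"array"}},"grip":{"type":"number"},"squeeze":{"type":"number"}},"required":["plan"]}

```bash
ls; mkdir -p pics; cat > h.py <<'E'
import numpy as np, cv2
from cell import arm
def K(p): return np.array([[p['fx'],0,p['cx']],[0,p['fy'],p['cy']],[0,0,1.]])
def R(p):
    r=np.array(p['rotation'],float)
    return r if r.shape==(3,3) else cv2.Rodrigues(r)[0]
def ray(p,px):
    u=cv2.undistortPoints(np.array(px,float).reshape(-1,1,2),K(p),np.array(p['D'],float)).reshape(-1,2)
    d=np.c_[u,np.ones(len(u))]@R(p).T
    return np.array(p['position'],float),d
def onz(p,px,z):
    o,d=ray(p,px); return o+d*((z-o[2])/d[:,2])[:,None]
def proj(p,X):
    r=R(p).T; t=-r@np.array(p['position'],float)
    return cv2.projectPoints(np.array(X,float).reshape(-1,1,3),cv2.Rodrigues(r)[0],t,K(p),np.array(p['D'],float))[0].reshape(-1,2)
E
python3 - <<'E'
from h import *
np.set_printoptions(precision=4,suppress=True)
print(arm.observe())
for n in ['side','top']:
    p=arm.get_image(n); cv2.imwrite(f'pics/{n}0.png',p['frame'])
    print(n,p['position'],p['rotation'],p['fx'])
    for q in ['console','dial','well','nib_tin','eraser']:
        try:
            for r in arm.search_frame(p,q)[:3]:
                print(q,r['score'],r['at'],onz(p,[r['at']],0.03))
        except Exception as e: print(q,e)
E
```

```text
pics
{'clock': 0.0, 'joints': array([-1.3776,  0.4352,  0.025 ,  1.5741, -0.0116,  1.134 , -0.0751]), 'dq': array([ 0.0039,  0.0007, -0.0023,  0.0009, -0.0001, -0.0017,  0.0005]), 'joint_efforts': array([  0.0016, -66.7828,   0.9858, -31.4491,  -0.0606,   0.0423,
         0.0001]), 'position': array([0.1821, 0.5973, 0.1909]), 'ee_rot': array([ 0.2311,  1.5584, -0.2335]), 'force': array([ 0.5821, -0.1136,  0.1339]), 'ft_torque': array([-0.0758,  0.0224, -0.0007]), 'width': 0.9988087111391475}
side [ 0.4844 -1.0238  0.6785] [-2.126   0.1074 -0.0424] 467.49148705809756
console 0.65 [268.2, 206.7] [[ 0.5808 -0.0669  0.03  ]]
dial 0.77 [231.5, 160.3] [[0.4994 0.1864 0.03  ]]
dial 0.55 [257.6, 176.3] [[0.5674 0.0852 0.03  ]]
well 0.56 [264.3, 210.0] [[ 0.5697 -0.0802  0.03  ]]
nib_tin 0.57 [283.7, 207.9] [[ 0.6182 -0.0764  0.03  ]]
eraser 0.49 [234.1, 204.0] [[ 0.4971 -0.0452  0.03  ]]
top [0.4879 0.0087 1.2061] [-2.1935  2.1587 -0.1058] 413.3860235464492
console 0.8 [267.0, 197.0] [[ 0.5798 -0.0262  0.03  ]]
console 0.5 [230.5, 200.7] [[0.5675 0.0777 0.03  ]]
dial 0.84 [231.8, 202.1] [[0.5636 0.0739 0.03  ]]
dial 0.59 [185.5, 224.1] [[0.4988 0.2042 0.03  ]]
dial 0.57 [180.7, 178.5] [[0.6289 0.222  0.03  ]]
well 0.66 [265.9, 198.3] [[ 0.576  -0.0231  0.03  ]]
nib_tin 0.64 [292.7, 183.8] [[ 0.6189 -0.0993  0.03  ]]
```

```bash
python3 - <<'E'
import cv2
t=cv2.imread('pics/top0.png');s=cv2.imread('pics/side0.png')
cv2.imwrite('pics/tc.png',cv2.resize(t[110:290,140:380],None,fx=3.3,fy=3.3,interpolation=3))
cv2.imwrite('pics/sc.png',cv2.resize(s[120:290,160:400],None,fx=3.3,fy=3.3,interpolation=3))
E
```

```text
(no output)
```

View pics/tc.png

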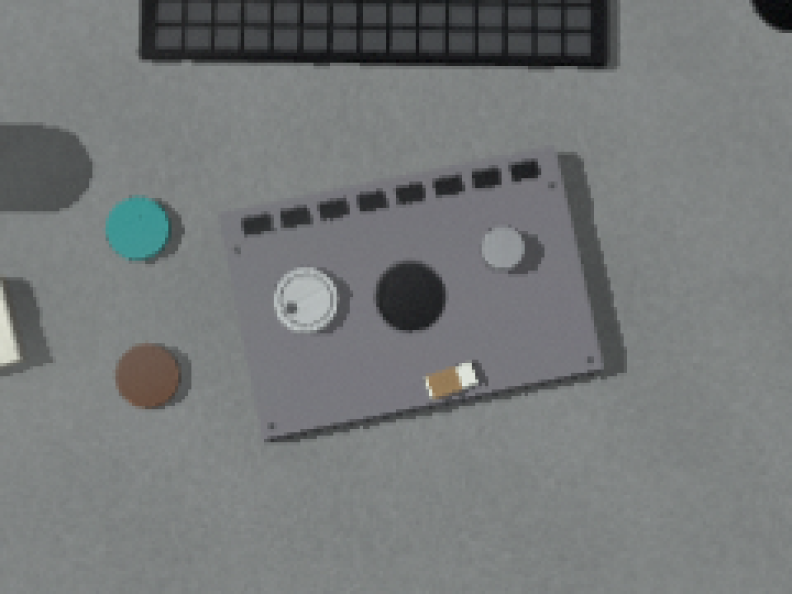

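View pics/sc.png

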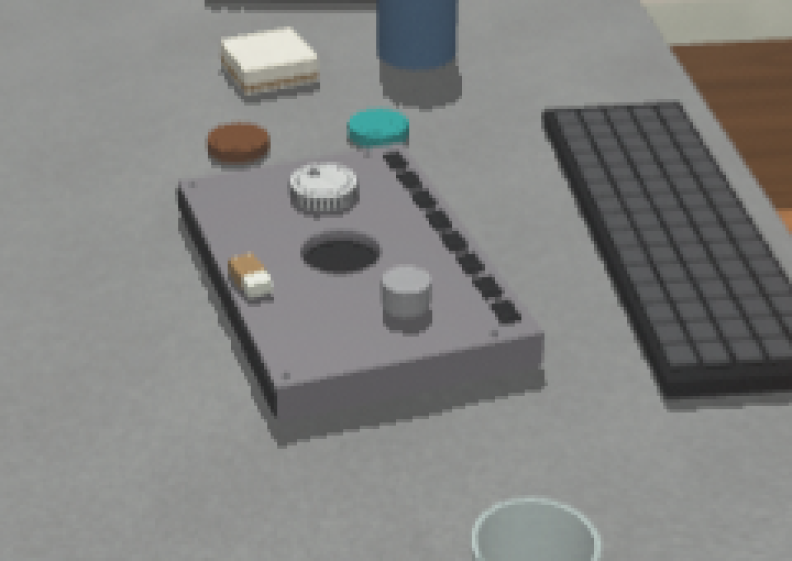

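View pics/top0.png

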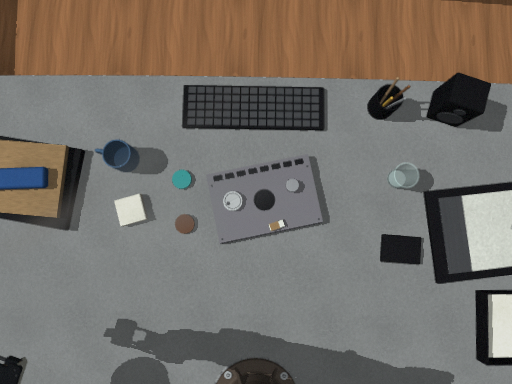

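```bash
cat > m.py <<'E'
from h import *
np.set_printoptions(precision=4,suppress=True)
def blob(p,q,near=None):
    rs=arm.trace(p,q)
    return rs
E
python3 - <<'E'
from m import *
s=arm.observe(); Rm=cv2.Rodrigues(s['ee_rot'])[0]; print('tool axes cols\n',Rm)
for n in ['top','side']:
    p=arm.get_image(n)
    for q,z in [('dial',.043),('well',.03),('nib_tin',.052),('eraser',.042),('console',.03)]:
        for r in arm.trace(p,q)[:2]:
            m=r['pixels'].astype(np.uint8); c=max(cv2.findContours(m,0,1)[0],key=len)
            mm=cv2.moments(m,True); cen=[mm['m10']/mm['m00'],mm['m01']/mm['m00']]
            print(n,q,round(r['score'],2),np.array(cen),m.sum(),onz(p,[cen],z)[0], onz(p,[cen],z-.0065)[0] if q=='dial' else '')
            if q=='console' and n=='top':
                W=onz(p,c.reshape(-1,2),.03)[:,:2].astype(np.float32); print(cv2.minAreaRect(W),cv2.boxPoints(cv2.minAreaRect(W)))
    # well: dark threshold
    g=p['frame'].max(2); 
    if n=='top':
        w=(g[180:220,245:285]<60).astype(np.uint8); k,l,st,ce=cv2.connectedComponentsWithStats(w); i=l[19,20]; print('dark',st[i],ce[i]+[245,180],onz(p,[ce[i]+[245,180]],.03),onz(p,[ce[i]+[245,180]],.022))
        # corners screws
        pts=np.array([[236,248],[270,426],[551,184],[590,359]])/3.3+[140,110]-.35
        print('screws',onz(p,pts,.03))
E
```

```text
tool axes cols
 [[ 0.      0.2916  0.9565]
 [-0.      0.9565 -0.2916]
 [-1.     -0.      0.    ]]
top dial 0.8 [181.5406 178.1062] 320 [0.6285 0.2173 0.043 ] [0.6293 0.2185 0.0365]
top dial 0.59 [184.4072 222.9251] 307 [0.5019 0.2052 0.043 ] [0.502  0.2063 0.0365]
top well 0.65 [264.5662 198.0339] 6967 [ 0.5767 -0.0193  0.03  ] 
top eraser 0.57 [274.6226 224.9434] 53 [ 0.5004 -0.0483  0.042 ] 
top eraser 0.55 [264.3139 197.7123] 6830 [ 0.5767 -0.0183  0.042 ] 
top console 0.92 [264.1087 198.205 ] 6916 [ 0.5762 -0.018   0.03  ] 
((0.5772654414176941, -0.017111539840698242), (0.20448800921440125, 0.303256094455719), 12.659490585327148) [[ 0.4443  0.1084]
 [ 0.5107 -0.1875]
 [ 0.7103 -0.1426]
 [ 0.6438  0.1532]]
dark [  9  10  21  20 326] [264.0215 199.6166] [[ 0.5721 -0.0178  0.03  ]] [[ 0.5727 -0.018   0.022 ]]
screws [[ 0.6122  0.134   0.03  ]
 [ 0.4592  0.101   0.03  ]
 [ 0.6728 -0.139   0.03  ]
 [ 0.5209 -0.1735  0.03  ]]
side dial 0.71 [231.7062 163.4227] 194 [0.499  0.1434 0.043 ] [0.4991 0.1554 0.0365]
side dial 0.47 [257.8843 176.5826] 242 [0.5663 0.0613 0.043 ] [0.5672 0.0724 0.0365]
side well 0.86 [267.0555 206.5144] 5589 [ 0.578  -0.0657  0.03  ] 
side nib_tin 0.69 [282.7015 208.403 ] 201 [ 0.611  -0.1104  0.052 ] 
side console 0.62 [266.9808 206.2569] 5462 [ 0.578  -0.0646  0.03  ]
```

```bash
cat >> m.py <<'E'
W0=np.array([.5723,-.018]); TH=np.radians(12.66)
def dial(p,z=.043,thr=140):
    f=p['frame']; g=f.min(2); m=np.zeros(g.shape,np.uint8)
    # bright, within deck poly
    c,s=np.cos(TH),np.sin(TH); ctr=W0+.005*np.array([c,s])
    pts=[ctr+a*np.array([c,s])+b*np.array([-s,c]) for a,b in [(-.05,-.08),(.07,-.08),(.07,.148),(-.05,.148)]]
    poly=proj(p,[[*x,.035] for x in pts]).astype(int)
    cv2.fillPoly(m,[poly],1)
    w=((g>thr)&(m>0)).astype(np.uint8); w=cv2.morphologyEx(w,cv2.MORPH_CLOSE,np.ones((3,3)))
    k,l,st,ce=cv2.connectedComponentsWithStats(w)
    if k<2: return None
    i=1+np.argmax(st[1:,4]); c=max(cv2.findContours((l==i).astype(np.uint8),0,1)[0],key=len)
    (x,y),r=cv2.minEnclosingCircle(c); 
    return st[i],ce[i],(x,y,r),onz(p,[ce[i]],z)[0],onz(p,[(x,y)],z)[0]
E
python3 - <<'E'
from m import *
for n in ['top','side']:
  p=arm.get_image(n)
  for t in (120,135,150):print(n,dial(p,.043,t))
E
```

```text
top (array([207, 184,  51,  42, 791], dtype=int32), array([227.7661, 205.7914]), (230.4684600830078, 200.33619689941406, 28.594491958618164), array([0.5521, 0.0844, 0.043 ]), array([0.5676, 0.0771, 0.043 ]))
top (array([223, 191,  19,  20, 297], dtype=int32), array([232.1313, 200.3603]), (232.0, 200.5, 9.962529182434082), array([0.5676, 0.0724, 0.043 ]), array([0.5672, 0.0727, 0.043 ]))
top (array([223, 191,  19,  19, 280], dtype=int32), array([232.2107, 200.175 ]), (232.0, 200.5, 9.708344459533691), array([0.5682, 0.0722, 0.043 ]), array([0.5672, 0.0727, 0.043 ]))
side (array([ 232,  164,   70,   51, 1741], dtype=int32), array([265.5704, 187.8713]), (266.5, 188.5, 38.24274444580078), array([0.5811, 0.0014, 0.043 ]), array([ 0.5832, -0.002 ,  0.043 ]))
side (array([ 233,  164,   69,   51, 1649], dtype=int32), array([265.718 , 188.1031]), (267.0, 188.5, 37.792293548583984), array([0.5814, 0.0002, 0.043 ]), array([ 0.5845, -0.0021,  0.043 ]))
side (array([248, 169,  20,  11, 182], dtype=int32), array([257.489, 174.022]), (257.5, 174.0, 9.708344459533691), array([0.5664, 0.0752, 0.043 ]), array([0.5665, 0.0753, 0.043 ]))
```

The dial meant is the silver ribbed one on the deck, at top-view pixel (232,200). The teal disc at (182,179) and the brown one at (185,223) lie on the desk and have the wrong colours, as the enlarged crop showed. I'll move to just behind the dial, with the jaws across the push direction.

servo_tool([
  [[2,-2.5,0],[0,0,-4]],
  [[5,-6,0],[0,0,-10]],
  [[8,-10,0],[0,0,-17]],
  [[11,-14,0],[0,0,-24]],
  [[14,-18,0],[0,0,-31]],
  [[17,-22,0],[0,0,-38]],
  [[20,-26,0],[0,0,-45]],
  [[23,-30,0],[0,0,-52]],
  [[26,-34,0],[0,0,-58]],
  [[29,-38,0],[0,0,-64]],
  [[32,-41,0],[0,0,-69.8]],
  [[35,-44,0],[0,0,-69.8]],
], grip=0.326)

```text
clock: 2.5
position: [0.5333, 0.1564, 0.192]
ee_rot: [1.171, 1.234, -1.169]
force: [0.8, 0.5, -0.5]
width: 0.325
```

servo_tool([
  [[1.5,-1.5,-2],[0,0,0]],
  [[3.1,-3.5,-5],[0,0,0]],
  [[3.1,-3.5,-8],[0,0,0]],
  [[3.1,-3.5,-11],[0,0,0]],
  [[3.1,-3.5,-12],[0,0,0]],
  [[3.1,-3.5,-12],[0,0,0]],
])

```text
clock: 3.1
position: [0.5634, 0.1213, 0.071]
ee_rot: [1.169, 1.235, -1.172]
force: [-0.5, -0.6, 0.2]
width: 0.324
```

```bash
python3 - <<'E'
from m import *
s=arm.observe(); print(s['position'],s['clock'],cv2.Rodrigues(s['ee_rot'])[0])
p=arm.get_image('top');q=arm.get_image('side')
cv2.imwrite('pics/a1.png',np.hstack([cv2.resize(x[130:270,180:330] if i==0 else x[110:250,190:340],None,fx=2.6,fy=2.6,interpolation=2) for i,x in enumerate([p['frame'],q['frame']])]))
E
```

```text
[0.5634 0.1213 0.071 ] 3.1 [[-0.0018  0.9986  0.053 ]
 [-0.0004  0.053  -0.9986]
 [-1.     -0.0018  0.0003]]
```

View pics/a1.png

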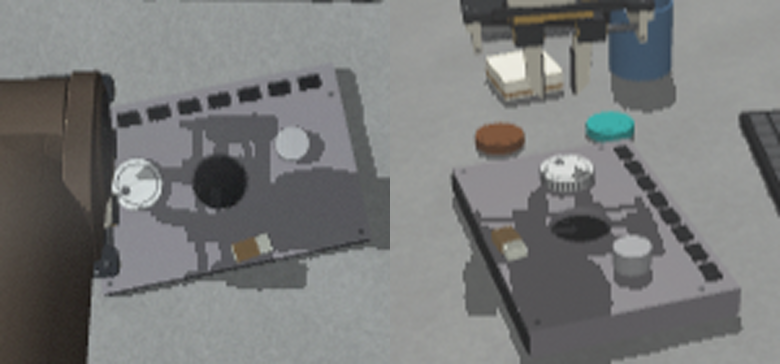

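The picture shows the fingers above and behind the dial, with the two tips straddling its push line. I'm lowering them.

servo_tool([
  [[0.1,0.1,-1.5],[0,0,0]],
  [[0.1,0.1,-2.7],[0,0,0]],
  [[0.1,0.1,-3.4],[0,0,0]],
  [[0.1,0.1,-3.8],[0,0,0]],
  [[0.1,0.1,-3.8],[0,0,0]],
])

```text
clock: 3.7
position: [0.5656, 0.1224, 0.0345]
ee_rot: [1.171, 1.233, -1.169]
force: [0.2, -0.0, 0.6]
width: 0.326
```

```bash
python3 - <<'E'
from m import *
s=arm.observe(); print(s['position'],s['clock'],s['force'])
q=arm.get_image('side')
f=q['frame'].copy()
cv2.imwrite('pics/a2.png',cv2.resize(f[110:250,190:340],None,fx=4,fy=4,interpolation=2))
E
```

```text
[0.5656 0.1224 0.0345] 3.7 [ 0.2219 -0.0388  0.6381]
```

View pics/a2.png

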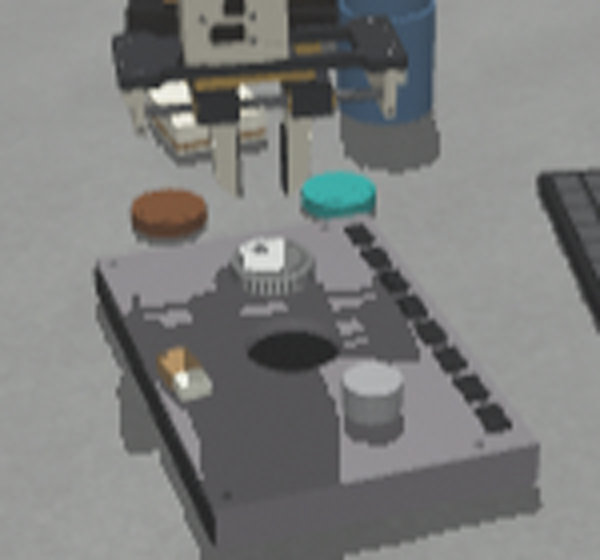

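```bash
python3 - <<'E'
from m import *
s=arm.observe(); print(s['position'])
q=arm.get_image('side'); 
P=lambda X:(proj(q,X)-[190,110])*4
print('tcp',P([s['position']]),'dial',P([[.567,.0725,.03],[.567,.0725,.043]]),'corners',P([[.4443,.1084,.03],[.6438,.1532,.03],[.5107,-.1875,.03],[.7103,-.1426,.03]]))
for x in (.535,.597):
  print('fingers',P([[x,.1224,.0345]]))
print(onz(q,[[249,158],[264,158]],.0345))
t=arm.get_image('top');cv2.imwrite('pics/a3.png',cv2.resize(t['frame'][130:270,150:330],None,fx=4,fy=4,interpolation=2))
E
```

```text
[0.5659 0.1225 0.035 ]
tcp [[263.7443 232.6213]] dial [[271.4511 274.5206]
 [271.1128 258.0193]] corners [[ 90.7463 258.6773]
 [367.897  211.815 ]
 [211.2464 513.9016]
 [544.472  444.4095]]
fingers [[219.8674 235.7634]]
fingers [[307.6891 230.7648]]
[[0.5508 0.1862 0.0345]
 [0.5944 0.1811 0.0345]]
```

View pics/a3.png

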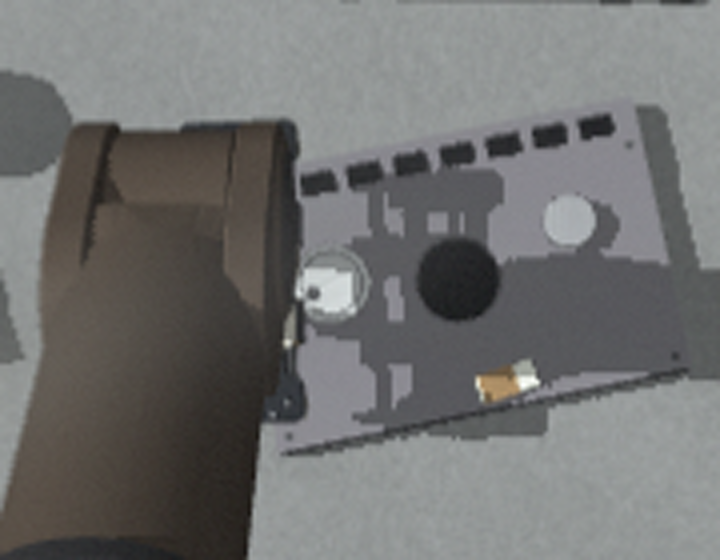

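```bash
python3 - <<'E'
from m import *
q=arm.get_image('side');print(arm.observe()['position'])
cv2.imwrite('pics/a4.png',cv2.resize(q['frame'][125:195,210:310],None,fx=8,fy=8,interpolation=0))
E
```

```text
[0.5664 0.1227 0.0355]
```

View pics/a4.png

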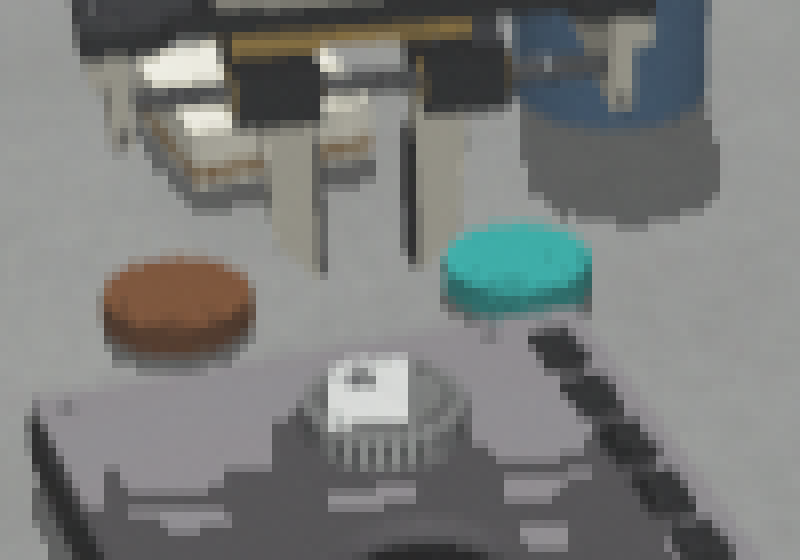

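The side view disagrees with the reported pose. The fingertips show at pixel (250,159), about 10 px above where the reported TCP projects. Their shadows also suggest the tips are about 30 mm higher than reported. I'll lower in small steps and watch the force.

servo_tool([
  [[0,0,-0.2],[0,0,0]],
  [[0,0,-0.3],[0,0,0]],
  [[0,0,-0.3],[0,0,0]],
])

```text
clock: 4.2
position: [0.5663, 0.1226, 0.0324]
ee_rot: [1.172, 1.233, -1.168]
force: [-0.2, 1.1, 0.2]
width: 0.325
```

```bash
python3 - <<'E'
from m import *
for i in range(3):
  s=arm.observe(); print(s['clock'],s['position'],s['force'],s['joints'],s['joint_efforts'])
  q=arm.get_image('side')
cv2.imwrite('pics/a5.png',cv2.resize(q['frame'][125:195,210:310],None,fx=8,fy=8,interpolation=0))
E
```

```text
4.2 [0.5663 0.1226 0.0324] [-0.203   1.1416  0.1619] [-0.5851  0.5598  0.3995  1.8818 -0.306   0.7572  0.0365] [  0.0308 -64.2784   7.5663 -22.8847  -0.0625  -0.0279   0.0136]
4.25 [0.5663 0.1226 0.0325] [ 0.1951  1.4159 -0.0253] [-0.5852  0.5598  0.3995  1.8818 -0.3059  0.7573  0.0365] [  0.0046 -64.206    7.5382 -22.8165  -0.0557   0.0065   0.0067]
4.3 [0.5664 0.1226 0.0325] [ 0.0354 -0.0798 -0.1463] [-0.5852  0.5597  0.3995  1.8817 -0.3059  0.7573  0.0365] [ -0.0016 -64.2069   7.5369 -22.8114  -0.0513   0.0212   0.0024]
```

View pics/a5.png

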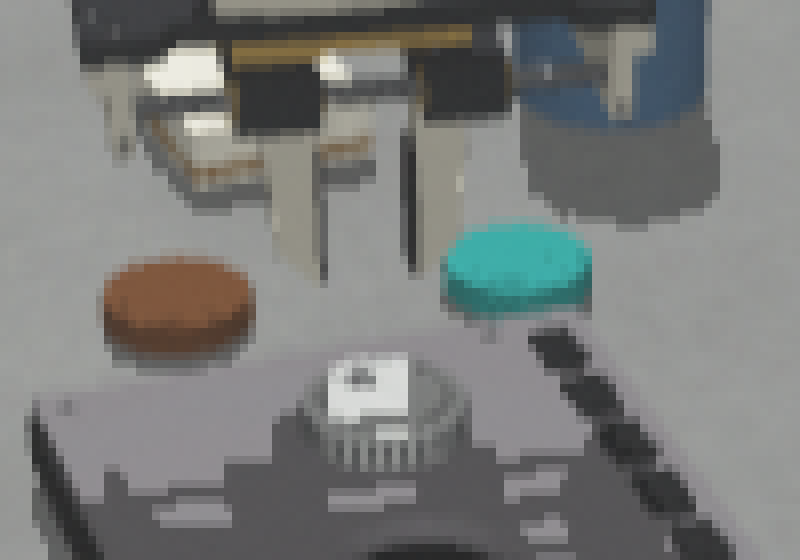

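servo_tool([
  [[0,0,-0.2],[0,0,0]],
  [[0,0,-0.4],[0,0,0]],
  [[0,0,-0.4],[0,0,0]],
])

```text
clock: 4.65
position: [0.5661, 0.1226, 0.0282]
ee_rot: [1.172, 1.233, -1.168]
force: [0.2, -0.2, -0.3]
width: 0.326
```

servo_tool([
  [[0,0,-0.3],[0,0,0]],
  [[0,0,-0.6],[0,0,0]],
  [[0,0,-0.9],[0,0,0]],
  [[0,0,-0.9],[0,0,0]],
])

```text
clock: 5.05
position: [0.5658, 0.1226, 0.0186]
ee_rot: [1.171, 1.233, -1.169]
force: [0.8, -0.9, -0.7]
width: 0.329
```

```bash
python3 - <<'E'
from m import *
q=arm.get_image('side');t=arm.get_image('top')
s=arm.observe(); print(s['clock'],s['position'],s['force'])
cv2.imwrite('pics/a6.png',cv2.resize(q['frame'][125:195,210:310],None,fx=8,fy=8,interpolation=0))
cv2.imwrite('pics/a6t.png',cv2.resize(t['frame'][130:270,150:330],None,fx=4,fy=4,interpolation=2))
E
```

```text
5.15 [0.5661 0.1225 0.019 ] [-1.5513 -0.2041 -0.1019]
```

View pics/a6.png

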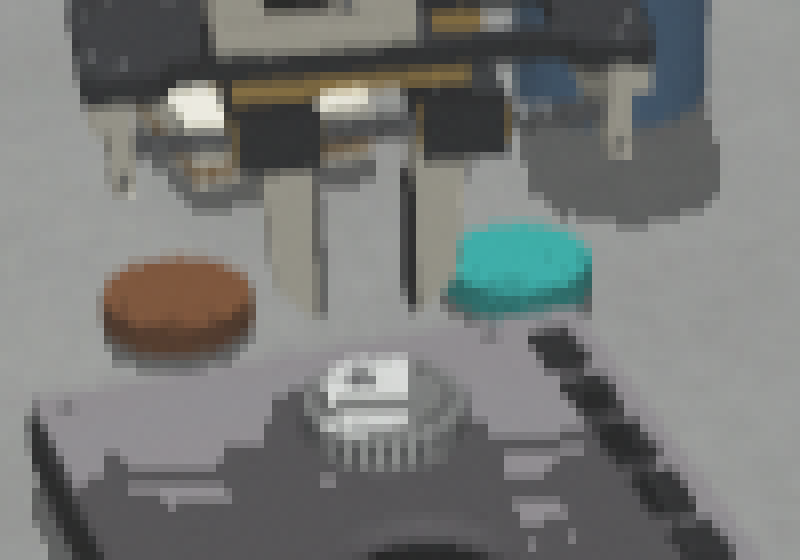

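View pics/a6t.png

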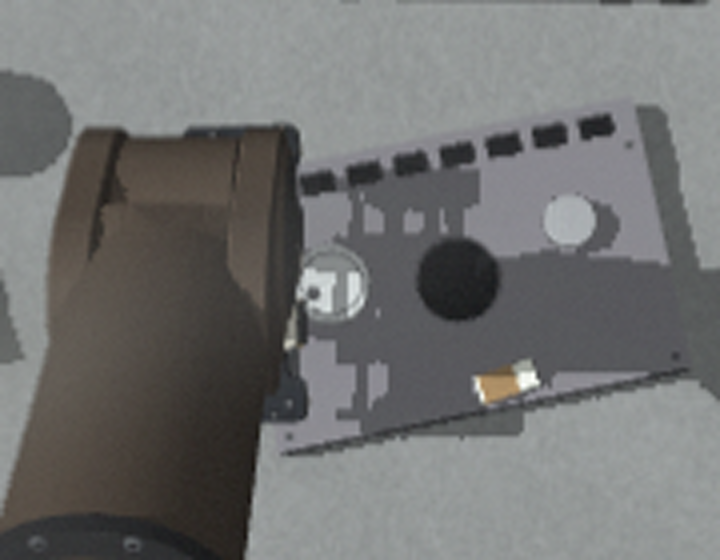

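```bash
python3 - <<'E'
from m import *
q=arm.get_image('side');t=arm.get_image('top')
for z in (.019,.03,.04,.05,.06): print(z,onz(q,[[255.9,164]],z),)
print('proj rep',proj(q,[arm.observe()['position']]))
for y in (.1,.113,.1225,.15,.16):
  print(y,'top',proj(t,[[.535,y,.05],[.535,y,.1],[.566,y,.1],[.566,y,.2]]).round(1).tolist())
# body/bracket bottom side: jaws black bracket bottom row (320,165)
f=t['frame'];cv2.imwrite('pics/a7.png',cv2.resize(f[175:245,190:270],None,fx=8,fy=8,interpolation=0))
E
```

```text
0.019 [[0.5699 0.1757 0.019 ]]
0.03 [[0.5685 0.1557 0.03  ]]
0.04 [[0.5672 0.1375 0.04  ]]
0.05 [[0.5659 0.1194 0.05  ]]
0.06 [[0.5646 0.1012 0.06  ]]
proj rep [[256.1437 172.9784]]
0.1 top [[221.9, 211.7], [220.4, 210.9], [220.7, 199.3], [217.4, 196.4]]
0.113 top [[217.2, 211.6], [215.6, 210.8], [215.9, 199.3], [212.1, 196.3]]
0.1225 top [[213.8, 211.5], [212.0, 210.7], [212.3, 199.2], [208.2, 196.2]]
0.15 top [[204.0, 211.4], [201.8, 210.6], [202.1, 199.0], [196.9, 196.1]]
0.16 top [[200.5, 211.3], [198.0, 210.5], [198.4, 199.0], [192.9, 196.0]]
```

View pics/a7.png

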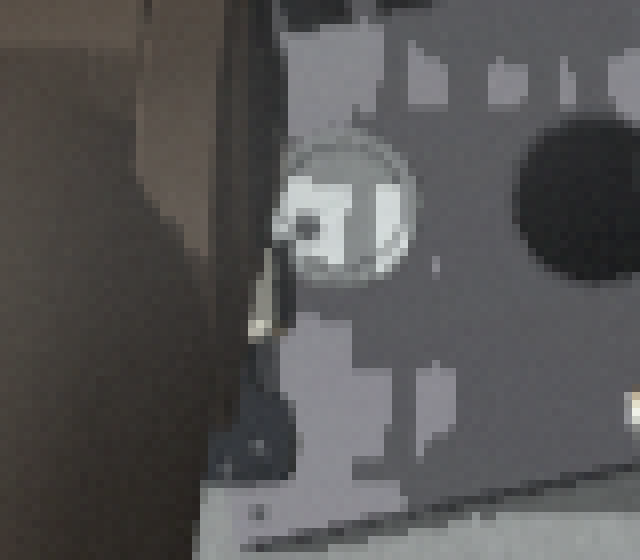

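The image and the lack of contact at a reported 0.019 (below deck level) agree: the real tips are about 3 cm higher than the reported TCP. I'll find the deck by touch.

servo_tool([
  [[0,0,-0.4],[0,0,0]],
  [[0,0,-0.8],[0,0,0]],
  [[0,0,-1.1],[0,0,0]],
  [[0,0,-1.1],[0,0,0]],
])

```text
clock: 5.65
position: [0.5658, 0.1225, 0.0076]
ee_rot: [1.171, 1.233, -1.169]
force: [0.3, -0.1, 1.2]
width: 0.327
```

```bash
python3 - <<'E'
from m import *
q=arm.get_image('side')
s=arm.observe(); print(s['clock'],s['position'],s['force'])
cv2.imwrite('pics/a8.png',cv2.resize(q['frame'][125:195,210:310],None,fx=8,fy=8,interpolation=0))
E
```

```text
5.7 [0.566  0.1225 0.0079] [-0.1223  0.2523  0.0106]
```

View pics/a8.png

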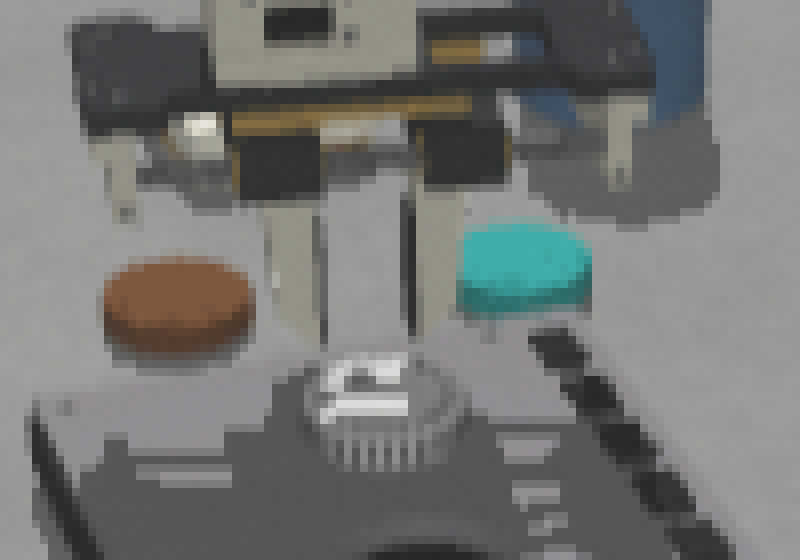

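servo_tool([
  [[0,0,-0.2],[0,0,0]],
  [[0,0,-0.4],[0,0,0]],
  [[0,0,-0.4],[0,0,0]],
])

```text
clock: 6.0
position: [0.5658, 0.1225, 0.0036]
ee_rot: [1.171, 1.233, -1.169]
force: [0.2, 1.3, -0.8]
width: 0.328
```

servo_tool([
  [[0,0,-0.15],[0,0,0]],
  [[0,0,-0.3],[0,0,0]],
  [[0,0,-0.3],[0,0,0]],
])

```text
clock: 6.3
position: [0.5656, 0.1225, 0.0004]
ee_rot: [1.171, 1.233, -1.169]
force: [-0.2, 0.1, -0.1]
width: 0.323
```

```bash
python3 - <<'E'
from m import *
q=arm.get_image('side')
s=arm.observe(); print(s['clock'],s['position'],s['force'])
cv2.imwrite('pics/a9.png',cv2.resize(q['frame'][125:195,210:310],None,fx=8,fy=8,interpolation=0))
E
```

```text
6.35 [0.5657 0.1225 0.0005] [ 0.3618 -0.4724  0.7166]
```

View pics/a9.png

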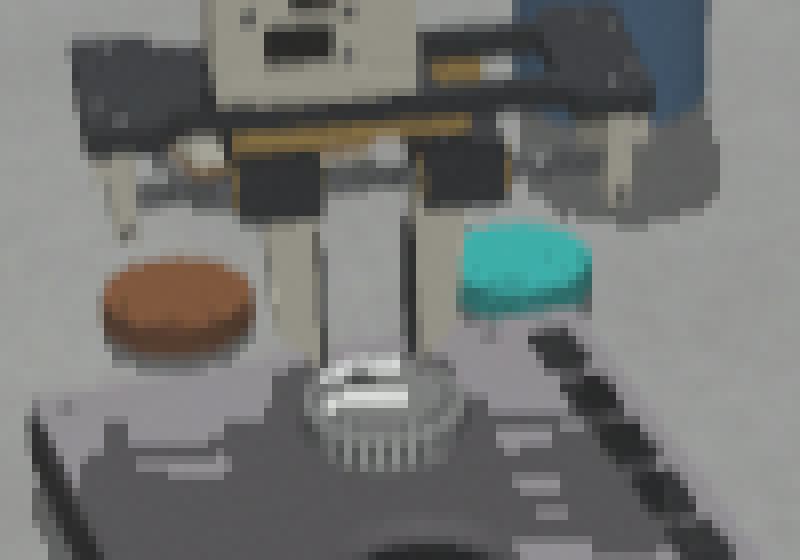

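servo_tool([
  [[0,0,-0.1],[0,0,0]],
  [[0,0,-0.2],[0,0,0]],
  [[0,0,-0.2],[0,0,0]],
])

```text
clock: 6.65
position: [0.5656, 0.1225, -0.0016]
ee_rot: [1.171, 1.233, -1.169]
force: [-0.1, -0.3, 0.5]
width: 0.33
```

servo_tool([
  [[0,0,-0.1],[0,0,0]],
  [[0,0,-0.2],[0,0,0]],
  [[0,0,-0.2],[0,0,0]],
])

```text
clock: 6.95
position: [0.5655, 0.1224, -0.0038]
ee_rot: [1.171, 1.234, -1.17]
force: [0.4, 0.7, 1.7]
width: 0.327
```

servo_tool([
  [[0,0,-0.1],[0,0,0]],
  [[0,0,-0.15],[0,0,0]],
  [[0,0,-0.15],[0,0,0]],
])

```text
clock: 7.25
position: [0.5656, 0.1224, -0.0047]
ee_rot: [1.171, 1.234, -1.169]
force: [-2.0, -0.1, 6.9]
width: 0.324
```

```bash
python3 - <<'E'
from m import *
q=arm.get_image('side')
s=arm.observe(); print(s['clock'],s['position'],s['force'])
cv2.imwrite('pics/b0.png',cv2.resize(q['frame'][125:195,210:310],None,fx=8,fy=8,interpolation=0))
E
```

```text
7.3 [ 0.5656  0.1225 -0.0047] [-2.2572  0.0752  6.64  ]
```

View pics/b0.png

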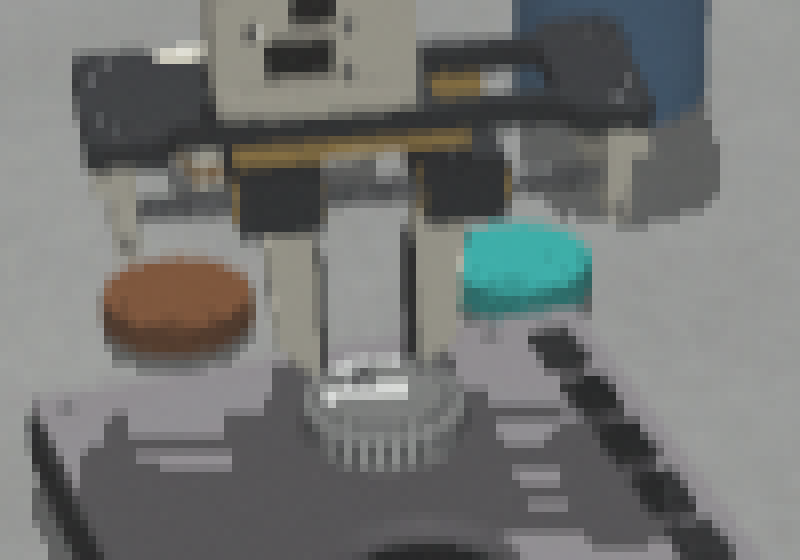

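The deck is touched at a reported z of about -0.004 (6.9 N), so reported z is about 34 mm low. I'll raise 3 mm and start pushing.

servo_tool([
  [[-0.1,0,0.3],[0,0,0]],
  [[-0.1,-0.3,0.3],[0,0,0]],
  [[-0.05,-0.7,0.3],[0,0,0]],
  [[0,-1.1,0.3],[0,0,0]],
  [[0,-1.5,0.3],[0,0,0]],
  [[0,-1.9,0.3],[0,0,0]],
  [[0,-2.3,0.3],[0,0,0]],
  [[0,-2.7,0.3],[0,0,0]],
  [[0.05,-3.1,0.3],[0,0,0]],
  [[0.05,-3.4,0.3],[0,0,0]],
  [[0.05,-3.6,0.3],[0,0,0]],
  [[0.05,-3.6,0.3],[0,0,0]],
])

```text
clock: 8.5
position: [0.5661, 0.086, -0.0017]
ee_rot: [1.171, 1.233, -1.17]
force: [-0.0, -0.4, -0.1]
width: 0.326
```

```bash
cat > look.py <<'E'
import sys
from m import *
q=arm.get_image('side');t=arm.get_image('top')
s=arm.observe(); print(s['clock'],s['position'],s['force'])
f=q['frame'].copy(); 
cv2.imwrite('pics/'+sys.argv[1]+'.png',np.hstack([cv2.resize(f[130:230,220:310],None,fx=4.4,fy=4.4,interpolation=0),cv2.resize(t['frame'][160:240,195:275],None,fx=4.4,fy=5.5,interpolation=0)]))
print('pix well side',proj(q,[[*W0,.03]]),'top',proj(t,[[*W0,.03]]))
E
python3 look.py b1
```

```text
8.6 [ 0.5661  0.0864 -0.0017] [-0.4204  0.3143 -0.0663]
pix well side [[262.9355 196.3222]] top [[264.0995 199.5587]]
```

View pics/b1.png

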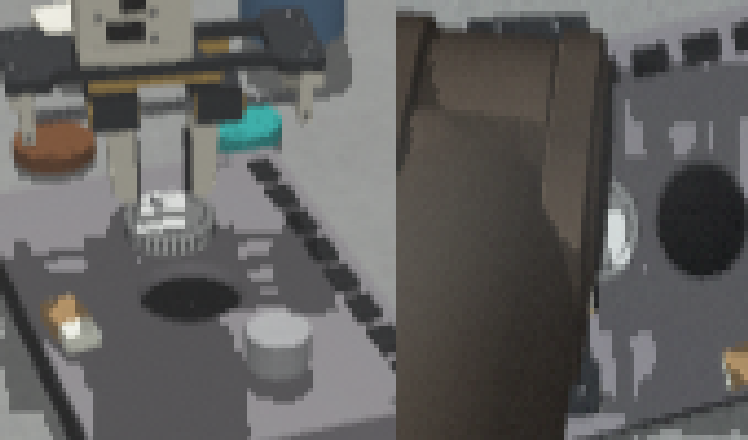

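servo_tool([
  [[0.05,-0.3,0],[0,0,0]],
  [[0.1,-0.7,0],[0,0,0]],
  [[0.1,-1.2,0],[0,0,0]],
  [[0.15,-1.7,0],[0,0,0]],
  [[0.15,-2.2,0],[0,0,0]],
  [[0.2,-2.7,0],[0,0,0]],
  [[0.2,-3.2,0],[0,0,0]],
  [[0.25,-3.7,0],[0,0,0]],
  [[0.3,-4.2,0],[0,0,0]],
  [[0.3,-4.6,0],[0,0,0]],
  [[0.35,-4.8,0],[0,0,0]],
  [[0.35,-4.8,0],[0,0,0]],
])

```text
clock: 9.8
position: [0.5697, 0.038, -0.0017]
ee_rot: [1.171, 1.233, -1.17]
force: [-0.3, 0.5, 0.5]
width: 0.328
```

```bash
python3 look.py b2
```

```text
9.9 [ 0.5697  0.0385 -0.0017] [-0.0504 -0.6082  0.39  ]
pix well side [[262.9355 196.3222]] top [[264.0995 199.5587]]
```

View pics/b2.png

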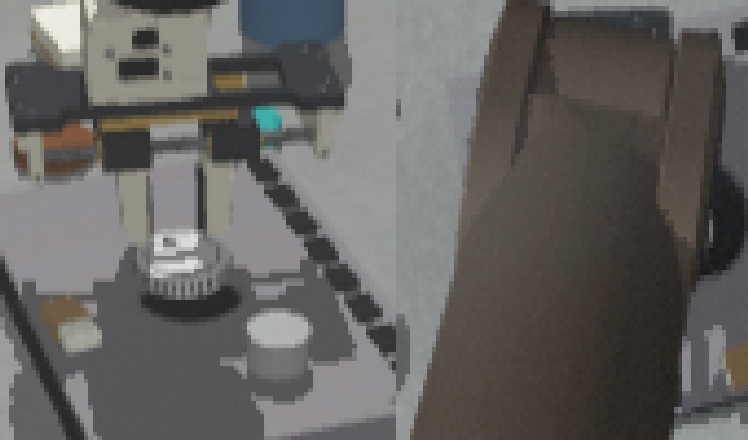

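servo_tool([
  [[0,-0.3,0],[0,0,0]],
  [[0,-0.6,0],[0,0,0]],
  [[0.05,-0.9,0],[0,0,0]],
  [[0.05,-1.2,0],[0,0,0]],
  [[0.05,-1.5,0],[0,0,0]],
  [[0.1,-1.8,0],[0,0,0]],
  [[0.1,-2.0,0],[0,0,0]],
  [[0.1,-2.2,0],[0,0,0]],
  [[0.1,-2.4,0],[0,0,0]],
  [[0.1,-2.4,0],[0,0,0]],
  [[0.1,-2.4,0],[0,0,0]],
])

```text
clock: 11.0
position: [0.5707, 0.0144, -0.0017]
ee_rot: [1.171, 1.233, -1.169]
force: [0.3, 0.4, -0.4]
width: 0.326
```

```bash
python3 look.py b3
```

```text
11.1 [ 0.5707  0.0144 -0.0018] [-0.3903  0.2096  0.6273]
pix well side [[262.9355 196.3222]] top [[264.0995 199.5587]]
```

View pics/b3.png

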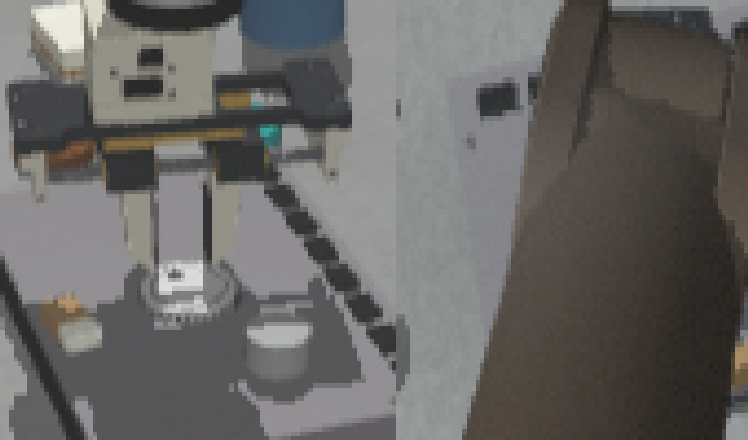

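servo_tool([
  [[0,0.4,0.1],[0,0,0]],
  [[0,0.7,1],[0,0,0]],
  [[0,0.5,2.5],[0,0,0]],
  [[0,-0.5,3],[0,0,0]],
  [[0.1,-2,3],[0,0,0]],
  [[0.15,-3.2,3],[0,0,0]],
  [[0.15,-3.2,3],[0,0,0]],
  [[0.15,-3.2,3],[0,0,0]],
], grip=0)

```text
clock: 11.9
position: [0.5718, -0.0183, 0.0278]
ee_rot: [1.172, 1.233, -1.171]
force: [-0.9, -0.5, 0.5]
width: 0.005
```

```bash
python3 look.py b4
```

```text
12.0 [ 0.5719 -0.0172  0.0278] [ 0.4519  0.041  -0.7421]
pix well side [[262.9355 196.3222]] top [[264.0995 199.5587]]
```

View pics/b4.png

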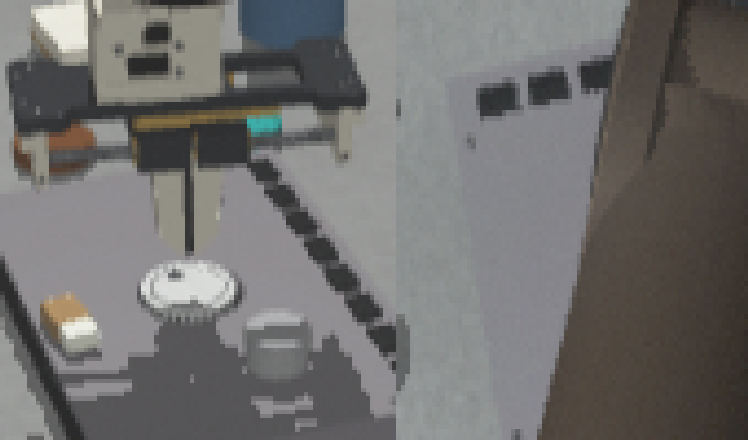

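```bash
python3 - <<'E'
from m import *
q=arm.get_image('side')
f=cv2.resize(q['frame'][175:215,240:290],None,fx=14,fy=14,interpolation=0)
a=np.linspace(0,6.283,60)
for z,r,c in [(.035,.028,(0,0,255)),(.03,.031,(0,255,0))]:
  P=(proj(q,np.c_[W0[0]+r*np.cos(a),W0[1]+r*np.sin(a),0*a+z])-[240,175]+.5)*14
  cv2.polylines(f,[P.astype(int)],True,c,1)
cv2.imwrite('pics/b5.png',f)
E
```

```text
(no output)
```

View pics/b5.png

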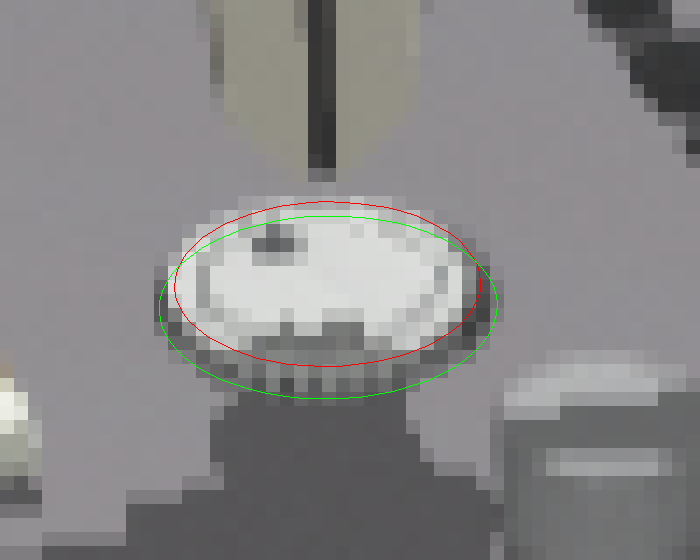

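The dial lies seated: its top matches the predicted seated outline. Next I'll press it.

servo_tool([
  [[0,0,-1],[0,0,0]],
  [[0,0,-1.9],[0,0,0]],
  [[0,0,-2.4],[0,0,0]],
  [[0,0,-2.7],[0,0,0]],
  [[0,0,-2.9],[0,0,0]],
  [[0,0,-2.9],[0,0,0]],
])

```text
clock: 12.65
position: [0.5715, -0.0169, -0.0013]
ee_rot: [1.17, 1.235, -1.17]
force: [-1.3, 0.6, 1.6]
width: 0.002
```

servo_tool([
  [[0,0,-0.1],[0,0,0]],
  [[0,0,-0.2],[0,0,0]],
  [[0,0,-0.3],[0,0,0]],
  [[0,0,-0.3],[0,0,0]],
])

```text
clock: 13.05
position: [0.5717, -0.0169, -0.0038]
ee_rot: [1.171, 1.235, -1.169]
force: [-3.4, 1.3, 8.5]
width: 0.006
```

servo_tool([
  [[0,0,-0.1],[0,0,0]],
  [[0,0,-0.2],[0,0,0]],
  [[0,0,-0.3],[0,0,0]],
  [[0,0,-0.3],[0,0,0]],
])

```text
clock: 13.45
position: [0.5719, -0.0169, -0.0043]
ee_rot: [1.172, 1.235, -1.168]
force: [-11.5, 2.0, 35.3]
width: 0.003
```

```bash
python3 look.py b6; python3 - <<'E'
from m import *
s=arm.observe();print(s['position'],s['force'])
E
```

```text
13.55 [ 0.5719 -0.0169 -0.0043] [-11.6274   1.5795  35.0095]
pix well side [[262.9355 196.3222]] top [[264.0995 199.5587]]
[ 0.5719 -0.0169 -0.0043] [-11.6274   1.5795  35.0095]
```

View pics/b6.png

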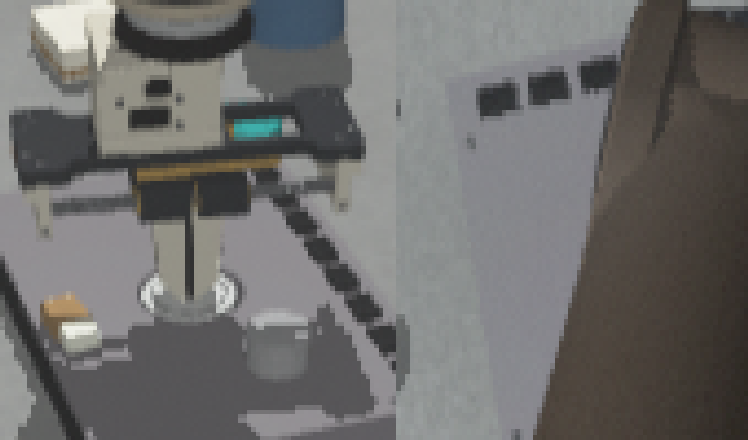

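servo_tool([
  [[0,0,0.2],[0,0,0]],
  [[0,0,0.5],[0,0,0]],
  [[0,0,1],[0,0,0]],
  [[0,0,2.5],[0,0,0]],
  [[0,0,5],[0,0,0]],
  [[0,0,9],[0,0,0]],
  [[-1,3,13],[0,0,0]],
  [[-2,7,16],[0,0,0]],
  [[-4,11,17],[0,0,0]],
  [[-5,15,17],[0,0,0]],
  [[-6,19,17],[0,0,0]],
  [[-7,23,17],[0,0,0]],
])

```text
clock: 14.75
position: [0.5014, 0.2148, 0.1661]
ee_rot: [1.173, 1.235, -1.167]
force: [0.8, 0.7, -0.4]
width: 0.004
```

```bash
python3 - <<'E'
from m import *
q=arm.get_image('side');t=arm.get_image('top');s=arm.observe();print(s['clock'],s['position'],s['force'])
a=np.linspace(0,6.283,60); out=[]
for p,(x0,y0) in [(q,(232,170)),(t,(232,172))]:
  f=cv2.resize(p['frame'][y0:y0+60,x0:x0+70],None,fx=5.6,fy=5.6,interpolation=0); g=f.copy()
  for z,r,c in [(.035,.028,(0,0,255)),(.03,.031,(0,255,0))]:
    P=(proj(p,np.c_[W0[0]+r*np.cos(a),W0[1]+r*np.sin(a),0*a+z])-[x0,y0]+.5)*5.6
    cv2.polylines(g,[P.astype(int)],True,c,1)
  out.append(np.vstack([f[:290],g[:290]]))
cv2.imwrite('pics/c1.png',np.hstack(out)); cv2.imwrite('pics/c2.png',t['frame'])
print(dial(t,.035,135),dial(q,.035,150))
E
```

```text
14.85 [0.4997 0.2202 0.1654] [-0.3127  0.6876 -0.7805]
(array([ 207,  168,   88,   58, 2999], dtype=int32), array([248.9577, 194.9316]), (250.58909606933594, 196.18992614746094, 45.26160430908203), array([0.5844, 0.0253, 0.035 ]), array([0.5809, 0.0206, 0.035 ])) (array([276, 200,  15,   9, 105], dtype=int32), array([282.7714, 204.019 ]), (282.9285583496094, 203.5, 7.089196681976318), array([ 0.6172, -0.0665,  0.035 ]), array([ 0.6179, -0.0642,  0.035 ]))
```

View pics/c1.png

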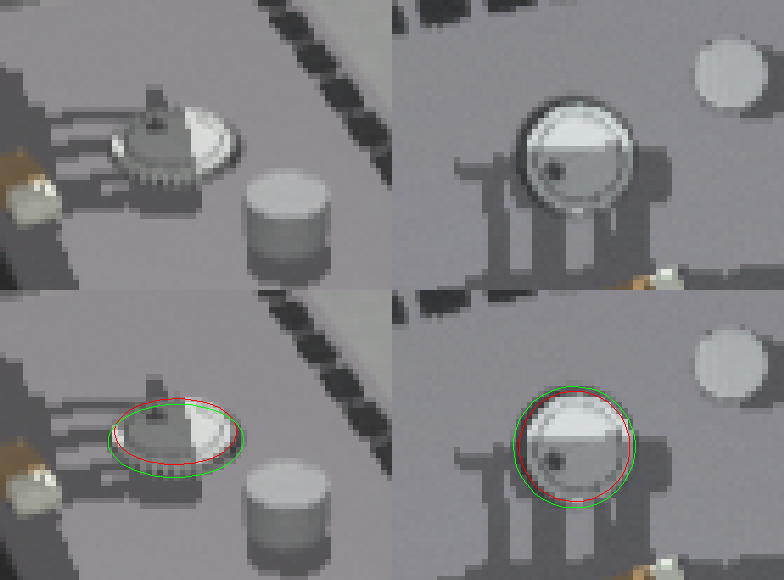

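View pics/c2.png

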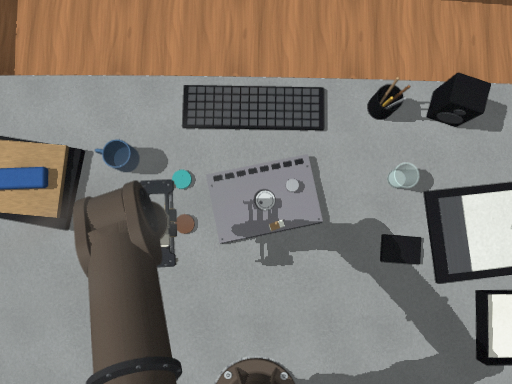

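The dial is in the well. The arm's shadow covers it, so I'll move back for a clean check that it lies flat.

servo_tool([
  [[-3,4,0],[0,0,0]],
  [[-6,8,0],[0,0,0]],
  [[-9,12,0],[0,0,0]],
  [[-12,16,0],[0,0,0]],
  [[-15,20,0],[0,0,0]],
  [[-18,24,0],[0,0,0]],
  [[-21,27,0],[0,0,0]],
  [[-23,30,0],[0,0,0]],
  [[-23,30,0],[0,0,0]],
  [[-23,30,0],[0,0,0]],
])

```text
clock: 15.85
position: [0.2696, 0.5203, 0.165]
ee_rot: [1.166, 1.242, -1.16]
force: [0.5, 0.1, -0.4]
width: 0.004
```

```bash
python3 - <<'E'
from m import *
q=arm.get_image('side');t=arm.get_image('top');s=arm.observe();print(s['clock'],s['position'],s['force'])
a=np.linspace(0,6.283,60); out=[]
for p,(x0,y0) in [(q,(238,175)),(t,(242,178))]:
  f=cv2.resize(p['frame'][y0:y0+42,x0:x0+48],None,fx=8,fy=8,interpolation=0); g=f[:285].copy()
  for z,r,c in [(.035,.028,(0,0,255)),(.03,.031,(0,255,0))]:
    P=(proj(p,np.c_[W0[0]+r*np.cos(a),W0[1]+r*np.sin(a),0*a+z])-[x0,y0]+.5)*8
    cv2.polylines(g,[P.astype(int)],True,c,1)
  out.append(np.vstack([f[:285],g]))
cv2.imwrite('pics/c3.png',np.hstack(out))
for n,p in (('t',t),('s',q)):
  d=dial(p,.035,145 if n=='t' else 165); print(n,d)
for o in ('nib_tin','eraser'):
  for n,p in (('t',t),('s',q)): print(o,n,[(r['score'],r['at']) for r in arm.search_frame(p,o)[:1]])
E
```

```text
15.95 [0.2712 0.5189 0.1653] [-0.3182 -0.7006  0.1724]
t (array([256, 191,  19,  19, 285], dtype=int32), array([264.8947, 199.7684]), (264.9019470214844, 199.686279296875, 9.522534370422363), array([ 0.5714, -0.0202,  0.035 ]), array([ 0.5716, -0.0202,  0.035 ]))
s (array([252, 189,  21,  12, 206], dtype=int32), array([262.2184, 194.6117]), (262.07501220703125, 195.0, 10.124594688415527), array([ 0.5706, -0.0175,  0.035 ]), array([ 0.57  , -0.0193,  0.035 ]))
nib_tin t [(0.48, [291.7, 182.8])]
nib_tin s [(0.75, [283.1, 210.7])]
eraser t []
eraser s [(0.54, [210.2, 329.6])]
```

View pics/c3.png

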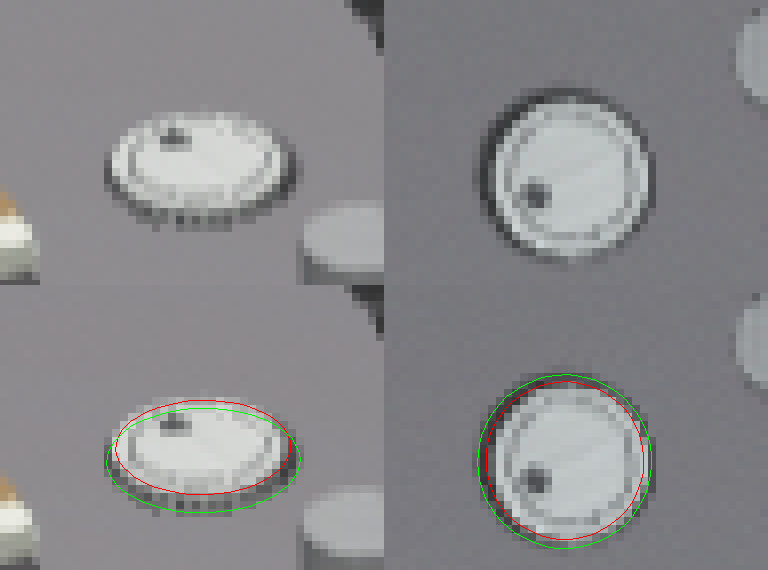

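```bash
python3 - <<'E'
from m import *
t=arm.get_image('top')
d=cv2.absdiff(t['frame'],cv2.imread('pics/top0.png')).max(2)
for n,(x,y) in {'tin':(292,185),'eraser':(277,225),'mug':(118,155),'notes':(130,210),'drive':(401,249),'tumbler':(404,176),'teal':(182,179),'brown':(185,223),'dial':(265,200)}.items(): print(n,d[y-14:y+14,x-14:x+14].max(),(d[y-14:y+14,x-14:x+14]>40).sum())
print(arm.sign_off())
E
```

```text
tin 8 0
eraser 7 0
mug 9 0
notes 7 0
drive 12 0
tumbler 7 0
teal 8 0
brown 7 0
dial 175 317
the job is handed in; nothing more can be done
None
```

The jog dial is in its well, has been pressed down to the stop and released, and the job is handed in. I finished at about 16 s of the 46 s allowed.

- **Push:** I cradled the silver dial between two partly open fingertips and pushed it about 91 mm across the deck until it dropped into the well.
- **Press:** With the fingers shut, I pressed the dial until it met a hard stop. The force rose from 8.5 N to 35 N over the last 0.5 mm, well above the 6 N needed to bottom the plate. I had no direct reading of the plate's travel, so bottoming out is inferred from that stop. I then let the dial come back up and moved the arm clear.
- **Final checks:** Both cameras show the dial flat, about 1–2 mm off the well centre and at the seated height. A before/after comparison of the top view shows the tin, eraser, mug, notes, drive, tumbler and the two look-alike discs unmoved.
- **Disagreements:** The reported TCP height read about 34 mm lower than the real fingertips. Contact with the deck came at a reported z of about -0.004 m, so I used that touch and the pictures as the height reference. In the last look the network gave no top-view match for the eraser and, in the side view, pointed to the wrong place. I judged the eraser from the picture comparison instead.

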